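Open the trick canister: find which way its cap turns and hold the cap up

ROBOT

A 6-joint arm with a two-finger parallel gripper is mounted at the origin on the work surface; the furniture and walls round the work are solid. World frame = base frame: x ahead of the robot, y to its left, z up, the work surface at z = 0. Lengths are in m, angles in rad, forces in N, time in s.
With the tool pointing down it reaches from about 0.35 to 0.775 m from the base axis. Payload 5.5 kg.
Tool frame: the origin (TCP) lies at the very end of the fingers, on their centre line; the grasp point (between the pads) lies 19 mm behind it; z points along the fingers, y is the line along which they close (so a half turn about z gives the same grasp; the last joint's range is limited). The gripper opens to 85 mm and grips with 20 to 120 N. Pads are 22 mm wide; open, the fingers measure 114 mm over their backs; the gripper's body (76 mm by 85 mm) begins 54 mm behind the grasp point. The pads swing forward as they close: fully open they stand 13 mm farther back than shut.
Start: joints at [-1.411, 0.313, 0.046, 1.304, 0, 1.431], TCP at [0.17, -0.549, 0.197] pointing down, gripper open.
Joint ranges: [-2.76, 2.76], [-0.86, 1.69], [-1.03, 1.26], [-2.2, 2.34], [-1.47, 1.5], [-3.14, 3.14]. Speed limits (rad/s): [2.57, 2.57, 3.14, 3.14, 3.14, 3.14].

INTERFACE

Orientations are given as a unit quaternion [w, x, y, z].
In Python, from workcell import get_state, read_camera, hand_in gives the robot as it stands.
- The arm moves only by the tool send_rows, never from a script. Its argument "increments" is a list of rows, each an object of numbers: "dx", "dy", "dz": the shift along the world's x, y, z in units of 25 mm (1.0 is 25 mm); "roll": the turn about the world's z in units of 8 degrees (1.0 is 8 degrees); "claw": the opening, from -1 (shut) to 1 (fully open). In form: [{"dx": .., "dy": .., "dz": .., "roll": .., "claw": ..}, ...]. A call has exactly 5 rows; each row is the pose to reach, as a shift and turn from the pose commanded when the call began; what a row does not reach only later rows make up. A row lasts 1/8 s, in which the tool goes at most 62.5 mm and 10.7 degrees, less where a joint would pass 70% of its speed; a pose out of reach is approached as far as the arm can. A call with a gripper value outside its range is refused whole. The fingers move at their own pace and stop on an object; "grip_force" is the grip in N (left out, the last holds). Time passes only in rows, so rows that repeat a pose let the fingers close, or fill a call up. It gives the time, the measured TCP pose, the force, the opening and the grip force at its end, in the units of the state.
- get_state(): the state, without advancing time (a new reading comes with each control period).
- read_camera(name): name is "scene" or "top" or "wrist"; returns a dict with "image" (384x512x3 uint8, blue, green, red), "fx", "fy", "cx", "cy" (pixels), "world_to_cam" (4x4, takes a point from world to camera coordinates). Camera axes: x right, y up, looking along -z (the intrinsics and any distortion apply to the point x, -y, -z); pixel columns grow to the right and rows downward; lengths in m; the calibration is good to about 2 mm. A picture is of the moment at which its call begins. There is no depth.
- hand_in(): hands the job in; it is judged then, once.
The state is a dict: "clock": time; "joint_pos": joint angles; "qvel": joint speeds; "tau": joint torques, N m; "tcp_pos": TCP position; "orientation": TCP orientation; "wrist_force": force on the tool from outside, world axes, zero at the start; "ft_torque": the same for the moment, N m; "finger_gap": finger opening in m; "grip_force": force on a finger pad.
Only numpy, scipy, OpenCV 4.12 (cv2) and the standard library are available. Lean on these libraries where they do the work, as an engineer would, in place of code of your own. Each camera call takes 0.05 s, during which the arm holds its last target. There are 200 camera calls.

TASK

Take the cap off the canister that stands nearer to the robot, to show a customer the pieces inside: its quarter-turn cap may loosen the usual way or backwards and nothing outside tells which, so try it gently both ways, never forcing it against its stop or wrenching it up, turn it until it is free and lift it off. Finish holding the cap still in the gripper, level and at least 4 cm above where it sat. Leave the other canister closed and do not disturb the other things on the table.

Things in the scene. Friction and masses are not known exactly. Their poses are not given: they have to be found in the camera images.
- canister_1: one of two look-alike light wooden canisters screwed to the table by a round metal foot 88 mm across; cannot move. Origin: centre of the foot's underside, on the table; z up. Body 68 mm across, shoulder at 78 mm, metal neck 39 mm across, rim at 102 mm. Either may be the nearer (x below 0.6) or the farther one (x above 0.6); its yaw says nothing on which way its cap turns.
- neck_1 (a point): centre of the rim of canister_1's neck. Quarter-turn thread, two lugs: one canister's cap loosens counter-clockwise seen from above, the other's clockwise. Loosening takes under 0.1 N m; the cap may climb up to 3 mm but need not be raised. Turned 70 to 130 degrees from the start it lifts straight off; before that the lugs hold it with 1 to 3 mm of play; stop at 137 degrees.
- cap_1: the dark wooden cap of canister_1, loose, 50 to 100 g. Origin: centre of the skirt's lower rim, 81 mm above the table when on; z up its axis. Skirt 60 mm across, up to 25.5 mm above the origin; a round ribbed grip knob 40 mm across stands on it from 25.5 to 56 mm. It starts tight: turned tighter, it meets a hard stop within about 6 degrees (0.2 N m or more at once in a 30 N grip).
- knob_1 (a point): on the axis of cap_1, at mid-height of its grip knob, 41 mm above the cap's origin (122 mm above the table when on). Grip the knob from above, at any yaw. The knob's top is 15 mm higher, the skirt's flat top 15 mm lower.
- canister_2: one of two look-alike light wooden canisters screwed to the table by a round metal foot 88 mm across; cannot move. Origin: centre of the foot's underside, on the table; z up. Body 68 mm across, shoulder at 78 mm, metal neck 39 mm across, rim at 102 mm. Either may be the nearer (x below 0.6) or the farther one (x above 0.6); its yaw says nothing on which way its cap turns.
- neck_2 (a point): centre of the rim of canister_2's neck. Quarter-turn thread, two lugs: one canister's cap loosens counter-clockwise seen from above, the other's clockwise. Loosening takes under 0.1 N m; the cap may climb up to 3 mm but need not be raised. Turned 70 to 130 degrees from the start it lifts straight off; before that the lugs hold it with 1 to 3 mm of play; stop at 137 degrees.
- cap_2: the dark wooden cap of canister_2, loose, 50 to 100 g. Origin: centre of the skirt's lower rim, 81 mm above the table when on; z up its axis. Skirt 60 mm across, up to 25.5 mm above the origin; a round ribbed grip knob 40 mm across stands on it from 25.5 to 56 mm. It starts tight: turned tighter, it meets a hard stop within about 6 degrees (0.2 N m or more at once in a 30 N grip).
- knob_2 (a point): on the axis of cap_2, at mid-height of its grip knob, 41 mm above the cap's origin (122 mm above the table when on). Grip the knob from above, at any yaw. The knob's top is 15 mm higher, the skirt's flat top 15 mm lower.
- skittle: bystander, loose, to be left alone: small turned wooden skittle, 38 mm across and 100 mm tall; origin at the centre of its underside
- peg_tower: bystander, loose, to be left alone: stacking toy, rings on a peg, 72 mm across and 110 mm tall; origin at the centre of its underside
- yoyo: bystander, loose, to be left alone: wooden yo-yo lying flat, 56 mm across, 36 mm tall; origin at the centre of its underside
- ink_pad: bystander, loose, to be left alone: flat closed ink pad tin, 54 x 87 x 16 mm; origin at the centre of its underside
- stamp: bystander, loose, to be left alone: hand stamp with turned handle, 24 x 36 x 66 mm; origin at the centre of its underside
Not all that is in view belongs to the job. What is shaped like the cap_1 but green or pink is not meant.

How it is judged:
On the way:
1. the nearer canister's cap is turned at least 0.9 rad (52 degrees) from its tight position, either way, while still seated on the neck (((world x of canister_1 below 0.6 m and angle between the x axis of cap_1 and the x axis of canister_1, either way round above 0.9 rad and height (world z) of cap_1 below 0.089 m and horizontal distance between cap_1 and canister_1 below 0.006 m) or (world x of canister_2 below 0.6 m and angle between the x axis of cap_2 and the x axis of canister_2, either way round above 0.9 rad and height (world z) of cap_2 below 0.089 m and horizontal distance between cap_2 and canister_2 below 0.006 m))).
At the end, for the whole second after the job is handed in: The program finishes holding: the nearer canister's cap is between the fingers (finger force above 2 N), at least 40 mm above where it sat, level within 20 degrees, slower than 3 cm/s and touching neither canister; the other canister's cap is still on, within 6 mm of where it was (((world x of canister_1 below 0.6 m and height (world z) of cap_1 above 0.121 m and angle between cap_1's own z axis and vertical below 0.35 rad and contact force between the fingers and cap_1 above 2 N and linear speed of cap_1 below 0.03 m/s and contact force between cap_1 and canister_1 below 0.1 N and contact force between cap_1 and canister_2 below 0.1 N and height (world z) of cap_2 below 0.085 m and distance of cap_2 from where it was at the start of the episode below 0.006 m) or (world x of canister_2 below 0.6 m and height (world z) of cap_2 above 0.121 m and angle between cap_2's own z axis and vertical below 0.35 rad and contact force between the fingers and cap_2 above 2 N and linear speed of cap_2 below 0.03 m/s and contact force between cap_2 and canister_1 below 0.1 N and contact force between cap_2 and canister_2 below 0.1 N and height (world z) of cap_1 below 0.085 m and distance of cap_1 from where it was at the start of the episode below 0.006 m))); the arm keeps its last pose, push and grip.
It fails at once if the cap is forced: contact force between a canister and its cap above 90 N (contact force between cap_1 and canister_1 above 90 N or contact force between cap_2 and canister_2 above 90 N).
It fails at once if a bystander is moved more than 20 mm (distance of any of skittle, peg_tower, yoyo, ink_pad, stamp from where it was at the start of the episode above 0.02 m).
It fails at once if the farther canister's cap is moved more than 10 mm ((world x of canister_1 above 0.6 m and distance of cap_1 from where it was at the start of the episode above 0.01 m) or (world x of canister_2 above 0.6 m and distance of cap_2 from where it was at the start of the episode above 0.01 m)).
It also fails if it takes over 40 s, if anything falls off the work surface, if the arm or the gripper's body presses on something with over 40 N, if the wrist force passes 120 N, or if a joint passes its speed limit or range.

## Working session

There is one attempt and no reset: what is moved stays moved. The work goes in short steps, Python scripts to look and compute and a tool call to move; the robot and the scene stay as the last step left them, time stands still between calls to the robot, and variables do not carry over. Pictures are saved under pics/ and viewed, at most 10 in all, crops included, and the job is handed in when it is done.

Besides the shell and the picture viewer there is one more tool, called after "Emit:" in YAML: its name, and indented under it one key for each argument. send_rows: Moves the arm, as the interface text tells. Its arguments: {"type":"object","properties":{"increments":{"type":"array","items":{"type":"object","properties":{"dx":{"type":"number"},"dy":{"type":"number"},"dz":{"type":"number"},"roll":{"type":"number"},"claw":{"type":"number"}}}},"grip_force":{"type":"number"}},"required":["increments"]}

```bash
mkdir -p pics
cat > h.py <<'E'
import numpy as np, cv2
from workcell import get_state, read_camera, hand_in
def ray(c,u,v):
    K=np.array([[c["fx"],0,c["cx"]],[0,c["fy"],c["cy"]],[0,0,1]])
    d=np.linalg.solve(K,[u,v,1]); d=np.array([d[0],-d[1],-d[2]])
    W=np.array(c["world_to_cam"]); R,t=W[:3,:3],W[:3,3]
    return -R.T@t, R.T@d
def onz(c,u,v,z):
    o,d=ray(c,u,v); return o+d*(z-o[2])/d[2]
def proj(c,p):
    W=np.array(c["world_to_cam"]); q=W[:3,:3]@p+W[:3,3]
    return c["cx"]+c["fx"]*q[0]/-q[2], c["cy"]+c["fy"]*-q[1]/-q[2]
E
python3 - <<'E'
from h import *
for n in("top","scene"):
    c=read_camera(n); cv2.imwrite(f"pics/{n}0.png",c["image"]); print(n,{k:v for k,v in c.items() if k!="image"}, onz(c,256,192,0)[:3],ray(c,256,192)[0])
s=get_state(); print(s)
E
```

```text
top {'fx': 459.49319052575214, 'fy': 459.49319052575214, 'cx': 250.37419658542655, 'cy': 192.2988879955449, 'world_to_cam': array([[ 0.02704199, -0.99890585,  0.03815531, -0.0819754 ],
       [ 0.98516386,  0.03310212,  0.16839365, -0.55775741],
       [-0.16947243,  0.03303553,  0.98498109, -0.95593474],
       [ 0.        ,  0.        ,  0.        ,  1.        ]])} [ 0.56952755 -0.07957921  0.        ] [ 0.38969464 -0.03184294  1.03862824]
scene {'fx': 492.842384678791, 'fy': 492.842384678791, 'cx': 249.10585951747885, 'cy': 186.08611748027988, 'world_to_cam': array([[-0.77159015, -0.6360631 , -0.00850687,  0.39965104],
       [ 0.45137835, -0.55687936,  0.69723953, -0.36244472],
       [-0.44822564,  0.53414334,  0.71678774, -0.70234851],
       [ 0.        ,  0.        ,  0.        ,  1.        ]])} [ 0.60958628 -0.13418366  0.        ] [0.1571559  0.42752007 0.75954537]
{'clock': 0.1, 'joint_pos': array([-1.41064193e+00,  3.13919753e-01,  4.50984464e-02,  1.30360740e+00,
       -2.87430946e-05,  1.43120729e+00]), 'qvel': array([ 5.56138719e-04, -2.37914342e-03,  4.11719465e-03, -9.06152383e-05,
       -6.14202193e-04,  9.37300438e-05]), 'tau': array([ 2.23599774e-03, -4.81722236e+01,  2.99246442e+01,  1.26524147e-02,
       -8.81864412e-05, -3.36867174e-06]), 'tcp_pos': array([ 0.16968833, -0.5488558 ,  0.19650364]), 'orientation': array([-8.16000948e-04,  9.88789910e-01,  1.49311247e-01, -2.27632741e-05]), 'wrist_force': array([0.01948642, 0.21392921, 0.21103331]), 'ft_torque': array([-0.03481313, -0.01294093, -0.02856916]), 'grip_force': 0.0, 'finger_gap': 0.08555372845448184}
```

View pics/top0.png

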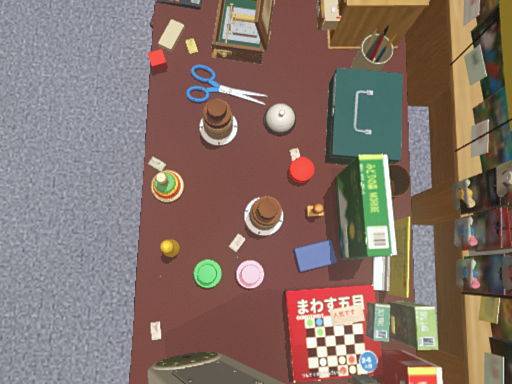

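View pics/scene0.png

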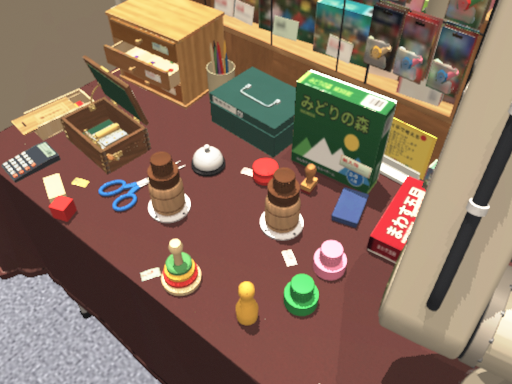

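Both pictures show two brown-capped canisters. In the top view they are at (265,212), lower and so nearer, and (218,115), farther. In the scene view the nearer is at (283,200) and the farther at (166,185). Lookalikes in the top view are the green cap (207,273) and the pink cap (250,274), both lying loose, plus the red tin (301,170). I choose the brown cap at (265,212).

```bash
cat > m.py <<'E'
from h import *
T=read_camera("top"); S=read_camera("scene")
# foot: white ring in the top view
for nm,(u,v) in {"near":(265,212),"far":(218,115)}.items():
    im=T["image"]; h=cv2.cvtColor(im,cv2.COLOR_BGR2HSV)
    m=((h[...,1]<60)&(h[...,2]>140)).astype(np.uint8)
    roi=np.zeros_like(m); cv2.circle(roi,(u,v+3),27,1,-1); m&=roi
    pts=cv2.findNonZero(m); hull=cv2.convexHull(pts); e=cv2.fitEllipse(hull); c=e[0]
    p=onz(T,*c,0.003); print(nm,"foot ellipse",e,"world",p, "diam mm",[a/459.5*np.linalg.norm(p-ray(T,0,0)[0])*1000 for a in e[1]])
    for z in(0,.081,.1065,.137): print("  expect top",z,np.round(proj(T,np.array([p[0],p[1],z])),1),"scene",np.round(proj(S,np.array([p[0],p[1],z])),1))
    for z in(.1065,.137): 
        cv2.circle(im,tuple(int(round(a)) for a in proj(T,np.array([p[0],p[1],z]))),1,(0,255,0),-1)
        cv2.circle(S["image"],tuple(int(round(a)) for a in proj(S,np.array([p[0],p[1],z]))),1,(0,255,0),-1)
a=cv2.resize(T["image"][170:260,215:335],(480,360),interpolation=cv2.INTER_CUBIC)
b=cv2.resize(S["image"][155:245,243:323],(320,360),interpolation=cv2.INTER_CUBIC)
cv2.imwrite("pics/crop.png",np.hstack([a,b]))
for n,u,v,z in(("stamp",316,211,.04),("boxcorner",358,155,.2),("boxc2",340,250,.0),("red",301,170,.02),("pink",250,274,.03)): print(n,onz(T,u,v,z))
E
python3 m.py
```

```text
near foot ellipse ((263.32708740234375, 215.63540649414062), (38.61751174926758, 39.94624710083008), 113.64471435546875) world [ 0.51512389 -0.0974533   0.003     ] diam mm [np.float64(87.84600813594268), np.float64(90.8685772041346)]
  expect top 0 [263.2 215.8] scene [281.2 223.9]
  expect top 0.081 [265.8 211.2] scene [282.8 196.3]
  expect top 0.1065 [266.7 209.7] scene [283.4 186.8]
  expect top 0.137 [267.8 207.6] scene [284.1 175.1]
far foot ellipse ((219.05255126953125, 118.59720611572266), (40.285667419433594, 54.221431732177734), 6.464996337890625) world [0.74078692 0.01167609 0.003     ] diam mm [np.float64(95.9481162456892), np.float64(129.13883691392087)]
  expect top 0 [219.1 119. ] scene [163.1 202.7]
  expect top 0.081 [218.  106.9] scene [157.6 175. ]
  expect top 0.1065 [217.6 102.7] scene [155.8 165.5]
  expect top 0.137 [217.2  97.4] scene [153.4 153.8]
stamp [ 0.52458742 -0.21108912  0.04      ]
boxcorner [ 0.61258182 -0.26217494  0.2       ]
boxc2 [ 0.44277038 -0.27315584  0.        ]
red [ 0.62037842 -0.18002401  0.02      ]
pink [ 0.38401164 -0.06971328  0.03      ]
```

View pics/crop.png

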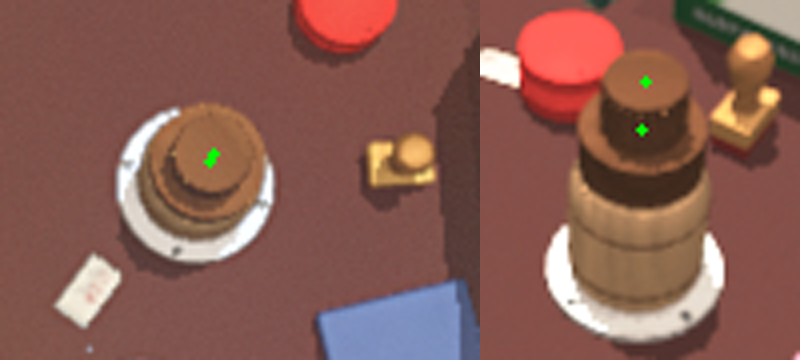

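The green marks (foot axis at knob heights) land on the chosen cap's knob in both views, so the axis is at (0.515, -0.097). The foot diameter comes out at 88–91 mm, matching the given size. I'll rise, then travel while rolling towards a neutral wrist.

Emit:
send_rows:
  increments:
    - {"dz":2,"claw":1}
    - {"dz":4,"roll":1,"claw":1}
    - {"dz":5,"roll":2,"claw":1}
    - {"dz":5,"roll":3,"dx":0.5,"dy":1,"claw":1}
    - {"dz":5,"roll":4,"dx":1.5,"dy":2.5,"claw":1}
  grip_force: 30

```text
schema error: expected keys dx, dy, dz, roll, claw
```

Emit:
send_rows:
  increments:
    - {"dx":1,"dy":1.5,"roll":1,"claw":1}
    - {"dx":2,"dy":3,"roll":2,"claw":1}
    - {"dx":3,"dy":4.5,"roll":3,"claw":1}
    - {"dx":4,"dy":6,"roll":4,"claw":1}
    - {"dx":5,"dy":7.5,"roll":5,"claw":1}

```text
schema error: expected keys dx, dy, dz, roll, claw
```

Emit:
send_rows:
  increments:
    - {"dx":1.2,"dy":1.5,"roll":1,"claw":1}
    - {"dx":2.5,"dy":3,"roll":2,"claw":1}
    - {"dx":3.8,"dy":4.5,"roll":3,"claw":1}
    - {"dx":5,"dy":6,"roll":4,"claw":1}
    - {"dx":6,"dy":7,"roll":5,"claw":1}

```text
schema error: expected keys dx, dy, dz, roll, claw
```

```bash
cat > st.py <<'E'
from h import *
s=get_state()
for k in("clock","joint_pos","tcp_pos","orientation","wrist_force","ft_torque","finger_gap","grip_force"): print(k,np.round(s[k],4))
t=np.array([0.515,-0.0975,0.110]); print("to go units",np.round((t-s["tcp_pos"])/.025,3))
E
python3 st.py
```

```text
clock 0.2
joint_pos [-1.4106  0.3137  0.0454  1.3036  0.      1.4313]
tcp_pos [ 0.1698 -0.549   0.1968]
orientation [-5.000e-04  9.888e-01  1.493e-01  0.000e+00]
wrist_force [-0.1343 -0.4702  0.481 ]
ft_torque [-0.0159 -0.0105 -0.0088]
finger_gap 0.0857
grip_force 0.0
to go units [13.81  18.061 -3.47 ]
```

All five keys are needed in each row.

Emit:
send_rows:
  increments:
    - {"dx":0,"dy":0,"dz":2,"roll":0,"claw":1}
    - {"dx":0,"dy":0,"dz":4,"roll":1,"claw":1}
    - {"dx":0,"dy":0,"dz":5,"roll":2,"claw":1}
    - {"dx":0.5,"dy":1,"dz":5,"roll":3,"claw":1}
    - {"dx":1.5,"dy":2.5,"dz":5,"roll":4,"claw":1}
  grip_force: 30

```text
clock: 0.82
tcp_pos: [0.2071, -0.4872, 0.322]
orientation: [0.0, 0.909, 0.417, -0.0]
wrist_force: [0.5, -0.9, -1.1]
finger_gap: 0.0858
grip_force: 0.0
```

```bash
python3 st.py
```

```text
clock 0.825
joint_pos [-1.3206  0.2216  0.2267  1.5756  0.      0.9604]
tcp_pos [ 0.2071 -0.4872  0.322 ]
orientation [ 1.000e-04  9.088e-01  4.171e-01 -0.000e+00]
wrist_force [ 0.4627 -0.9068 -1.0744]
ft_torque [ 0.0387 -0.0922 -0.0261]
finger_gap 0.0858
grip_force 0.0
to go units [12.317 15.588 -8.479]
```

Emit:
send_rows:
  increments:
    - {"dx":1,"dy":1.5,"dz":0,"roll":1,"claw":1}
    - {"dx":2,"dy":3,"dz":0,"roll":2.2,"claw":1}
    - {"dx":3,"dy":4.5,"dz":0,"roll":3.4,"claw":1}
    - {"dx":4,"dy":6,"dz":0,"roll":4.6,"claw":1}
    - {"dx":5,"dy":7.5,"dz":0,"roll":5.8,"claw":1}

```text
clock: 1.45
tcp_pos: [0.3329, -0.298, 0.3223]
orientation: [0.0, 0.67, 0.742, 0.0]
wrist_force: [0.9, -1.3, -0.1]
finger_gap: 0.0854
grip_force: 0.0
```

Emit:
send_rows:
  increments:
    - {"dx":1.5,"dy":1.6,"dz":0,"roll":1.2,"claw":1}
    - {"dx":3,"dy":3.2,"dz":0,"roll":2.4,"claw":1}
    - {"dx":4.5,"dy":4.8,"dz":0,"roll":3.6,"claw":1}
    - {"dx":6,"dy":6.5,"dz":0,"roll":4.8,"claw":1}
    - {"dx":7,"dy":8,"dz":0,"roll":6,"claw":1}

```text
clock: 2.08
tcp_pos: [0.5085, -0.0976, 0.3219]
orientation: [-0.0, 0.309, 0.951, 0.0]
wrist_force: [0.5, -0.4, 0.1]
finger_gap: 0.0855
grip_force: 0.0
```

Emit:
send_rows:
  increments:
    - {"dx":0.32,"dy":0.09,"dz":-1,"roll":1.2,"claw":1}
    - {"dx":0.32,"dy":0.09,"dz":-2,"roll":2.4,"claw":1}
    - {"dx":0.32,"dy":0.09,"dz":-3,"roll":3.2,"claw":1}
    - {"dx":0.32,"dy":0.09,"dz":-4,"roll":3.2,"claw":1}
    - {"dx":0.32,"dy":0.09,"dz":-5,"roll":3.2,"claw":1}

```text
clock: 2.7
tcp_pos: [0.5151, -0.097, 0.1963]
orientation: [-0.0, 0.094, 0.996, 0.0]
wrist_force: [0.4, 0.2, -0.2]
finger_gap: 0.0853
grip_force: 0.0
```

```bash
python3 st.py
python3 - <<'E'
from h import *
c=read_camera("wrist");im=c["image"]
for z in(.1065,.137): 
    u=proj(c,np.array([.515,-.0975,z])); print(u); cv2.circle(im,tuple(int(round(a)) for a in u),2,(0,255,0),-1)
cv2.imwrite("pics/w1.png",im)
E
```

```text
clock 2.7
joint_pos [-3.3940e-01  2.1520e-01 -8.6900e-02  1.2691e+00  1.0000e-04 -1.5070e-01]
tcp_pos [ 0.5151 -0.097   0.1963]
orientation [-2.000e-04  9.430e-02  9.955e-01  1.000e-04]
wrist_force [ 0.3539  0.1588 -0.2465]
ft_torque [ 0.0166 -0.0193 -0.01  ]
finger_gap 0.0853
grip_force 0.0
to go units [-0.005 -0.019 -3.453]
(np.float64(255.20964054173965), np.float64(179.2169006970988))
(np.float64(255.18972679167408), np.float64(187.95100985496455))
```

View pics/w1.png

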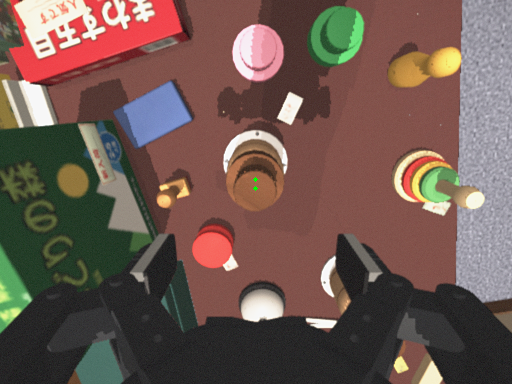

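The wrist view shows the brown cap at (255,187), right under the predicted marks, with the knob clear between the fingers. I'll descend and grip.

Emit:
send_rows:
  increments:
    - {"dx":0,"dy":0,"dz":-1,"roll":0,"claw":1}
    - {"dx":0,"dy":0,"dz":-2,"roll":0,"claw":1}
    - {"dx":0,"dy":0,"dz":-2.8,"roll":0,"claw":1}
    - {"dx":0,"dy":0,"dz":-3.3,"roll":0,"claw":1}
    - {"dx":0,"dy":0,"dz":-3.45,"roll":0,"claw":1}
  grip_force: 30

```text
clock: 3.38
tcp_pos: [0.5151, -0.0971, 0.1107]
orientation: [-0.0, 0.094, 0.996, 0.0]
wrist_force: [0.6, 0.1, 1.0]
finger_gap: 0.0857
grip_force: 0.0
```

Emit:
send_rows:
  increments:
    - {"dx":0,"dy":0,"dz":0,"roll":0,"claw":0.2}
    - {"dx":0,"dy":0,"dz":0,"roll":0,"claw":0}
    - {"dx":0,"dy":0,"dz":0,"roll":0,"claw":-0.5}
    - {"dx":0,"dy":0,"dz":0,"roll":0,"claw":-1}
    - {"dx":0,"dy":0,"dz":0,"roll":0,"claw":-1}
  grip_force: 30

```text
clock: 4.0
tcp_pos: [0.5154, -0.0972, 0.1112]
orientation: [0.0, 0.094, 0.996, 0.0]
wrist_force: [0.1, 0.3, -0.1]
finger_gap: 0.0002
grip_force: 0.0
```

```bash
python3 st.py
```

```text
clock 4.0
joint_pos [-3.3960e-01  2.5860e-01 -2.4410e-01  1.0679e+00  1.0000e-04 -1.5060e-01]
tcp_pos [ 0.5154 -0.0972  0.1112]
orientation [1.000e-04 9.430e-02 9.955e-01 0.000e+00]
wrist_force [ 0.0874  0.287  -0.1403]
ft_torque [-0.0188 -0.0028  0.049 ]
finger_gap 0.0002
grip_force 0.0
to go units [-0.014 -0.014 -0.048]
```

The gripper closed on nothing, so I need to look.

Run:
```python
from h import *
S=read_camera("scene");T=read_camera("top");im=[]
for c in(S,T):
    u=proj(c,np.array([.515,-.0975,.11])); print(u); x,y=int(u[0]),int(u[1])
    a=c["image"][max(0,y-85):y+85,x-66:x+66]; im.append(cv2.resize(a,(400,515)))
cv2.imwrite("pics/c2.png",np.hstack(im))
```

```text
(np.float64(283.5576941016325), np.float64(185.5384701827199))
(np.float64(266.803553963785), np.float64(209.49263223195226))
```

View pics/c2.png

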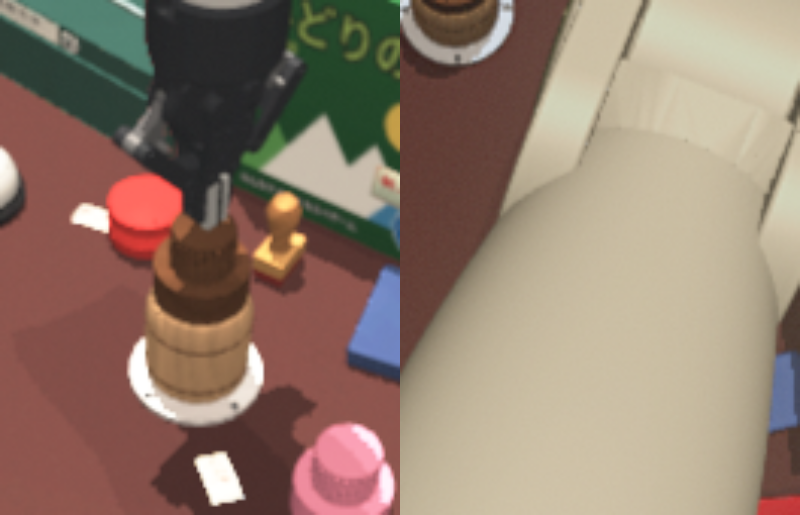

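Run:
```python
from h import *
S=read_camera("scene");W=read_camera("wrist")
x,y=283,178
a=cv2.resize(S["image"][y-30:y+30,x-25:x+25],(400,480),interpolation=cv2.INTER_CUBIC)
for p in((.515,-.0975,.137),(.5154,-.0972,.1112)): print(proj(W,np.array(p)),proj(S,np.array(p)))
w=W["image"].copy()
for p,col in(((.515,-.0975,.137),(0,255,0)),((.5154,-.0972,.1112),(255,0,255))): cv2.circle(w,tuple(int(round(t)) for t in proj(W,np.array(p))),2,col,-1)
w=cv2.resize(w[90:384,134:379],(400,480))
cv2.imwrite("pics/c3.png",np.hstack([a,w]))
for u,v in((288,173),(288,175)): 
  for z in(.111,.125,.14,.15): print(u,v,onz(S,u,v,z))
```

```text
(np.float64(255.23643542077878), np.float64(228.40443750333273)) (np.float64(284.18172695765224), np.float64(175.0673097699119))
(np.float64(255.78384018814043), np.float64(212.85747842745727)) (np.float64(283.3123184658488), np.float64(185.07527006053806))
288 173 [ 0.52767982 -0.12840404  0.111     ]
288 173 [ 0.5196814  -0.11640344  0.125     ]
288 173 [ 0.51111167 -0.10354565  0.14      ]
288 173 [ 0.50539852 -0.09497378  0.15      ]
288 175 [ 0.52449312 -0.12407418  0.111     ]
288 175 [ 0.51656349 -0.11216704  0.125     ]
288 175 [ 0.50806747 -0.09940939  0.14      ]
288 175 [ 0.50240345 -0.09090429  0.15      ]
```

View pics/c3.png

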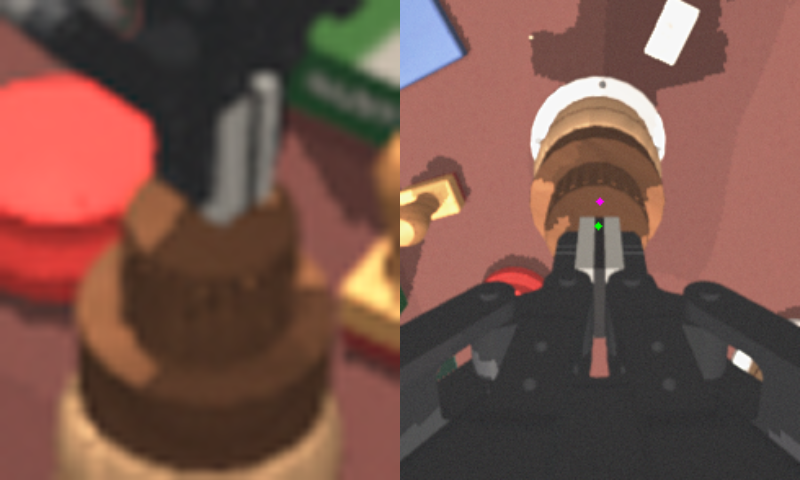

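The pictures show the shut fingertips resting just above the knob's top disc, at about z 0.137–0.14. The real fingertips are therefore some 26 mm higher than the reported TCP, even though the x,y centring is right. I'll open, go down 25 mm and close again. The tips should still clear the skirt top, because they did clear the knob's top at the first height.

Emit:
send_rows:
  increments:
    - {"dx":0,"dy":0,"dz":0.2,"roll":0,"claw":1}
    - {"dx":0,"dy":0,"dz":0.2,"roll":0,"claw":1}
    - {"dx":0,"dy":0,"dz":0.2,"roll":0,"claw":1}
    - {"dx":0,"dy":0,"dz":0.2,"roll":0,"claw":1}
    - {"dx":0,"dy":0,"dz":0,"roll":0,"claw":1}

```text
clock: 4.82
tcp_pos: [0.5156, -0.0972, 0.1112]
orientation: [0.0, 0.094, 0.996, -0.0]
wrist_force: [0.3, -0.4, -0.5]
finger_gap: 0.0854
grip_force: 0.0
```

Emit:
send_rows:
  increments:
    - {"dx":0,"dy":0,"dz":-0.2,"roll":0,"claw":1}
    - {"dx":0,"dy":0,"dz":-0.4,"roll":0,"claw":1}
    - {"dx":0,"dy":0,"dz":-0.6,"roll":0,"claw":1}
    - {"dx":0,"dy":0,"dz":-0.8,"roll":0,"claw":1}
    - {"dx":0,"dy":0,"dz":-1,"roll":0,"claw":1}

```text
clock: 5.45
tcp_pos: [0.5153, -0.0971, 0.0857]
orientation: [-0.0, 0.094, 0.996, 0.0]
wrist_force: [-0.3, -0.8, 0.6]
finger_gap: 0.0856
grip_force: 0.0
```

Emit:
send_rows:
  increments:
    - {"dx":0,"dy":0,"dz":0,"roll":0,"claw":0.2}
    - {"dx":0,"dy":0,"dz":0,"roll":0,"claw":0}
    - {"dx":0,"dy":0,"dz":0,"roll":0,"claw":-0.5}
    - {"dx":0,"dy":0,"dz":0,"roll":0,"claw":-1}
    - {"dx":0,"dy":0,"dz":0,"roll":0,"claw":-1}
  grip_force: 30

```text
clock: 6.08
tcp_pos: [0.5156, -0.0973, 0.0865]
orientation: [0.0, 0.094, 0.996, -0.0]
wrist_force: [0.0, -0.2, 3.7]
finger_gap: 0.0387
grip_force: 30.2
```

```bash
python3 st.py
python3 - <<'E'
from h import *
S=read_camera("scene");W=read_camera("wrist")
x,y=283,178
a=cv2.resize(S["image"][y-30:y+30,x-25:x+25],(400,480),interpolation=cv2.INTER_CUBIC)
w=cv2.resize(W["image"][90:384,134:379],(400,480))
cv2.imwrite("pics/c4.png",np.hstack([a,w]))
E
```

```text
clock 6.075
joint_pos [-3.3960e-01  2.7700e-01 -2.8380e-01  1.0092e+00  1.0000e-04 -1.5070e-01]
tcp_pos [ 0.5156 -0.0973  0.0865]
orientation [ 4.000e-04  9.430e-02  9.955e-01 -1.000e-04]
wrist_force [ 0.0259 -0.1809  3.7154]
ft_torque [0.0134 0.2156 0.0928]
finger_gap 0.0387
grip_force 30.2082
to go units [-0.023 -0.009  0.939]
```

View pics/c4.png

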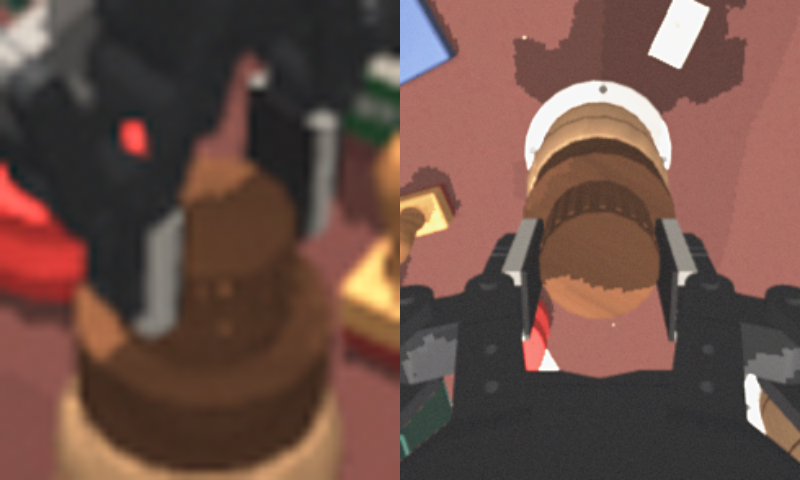

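The knob is gripped (gap 38.7 mm, 30 N), with the fingers on both sides of it. Now I try a gentle turn counter-clockwise while watching the torque.

Emit:
send_rows:
  increments:
    - {"dx":0,"dy":0,"dz":0,"roll":0.1,"claw":-1}
    - {"dx":0,"dy":0,"dz":0,"roll":0.2,"claw":-1}
    - {"dx":0,"dy":0,"dz":0,"roll":0.3,"claw":-1}
    - {"dx":0,"dy":0,"dz":0,"roll":0.4,"claw":-1}
    - {"dx":0,"dy":0,"dz":0,"roll":0.5,"claw":-1}

```text
clock: 6.8
tcp_pos: [0.5162, -0.0973, 0.0865]
orientation: [0.001, 0.059, 0.998, -0.0]
wrist_force: [1.6, -0.6, 4.9]
finger_gap: 0.0391
grip_force: 30.4
```

```bash
python3 st.py|grep -v units
```

```text
clock 6.8
joint_pos [-3.3950e-01  2.7730e-01 -2.8340e-01  1.0083e+00  4.0000e-04 -2.2130e-01]
tcp_pos [ 0.5162 -0.0973  0.0865]
orientation [ 9.000e-04  5.910e-02  9.983e-01 -0.000e+00]
wrist_force [ 1.6297 -0.5824  4.9002]
ft_torque [-0.0218 -0.1724 -0.0247]
finger_gap 0.0391
grip_force 30.426
```

Emit:
send_rows:
  increments:
    - {"dx":0,"dy":0,"dz":0,"roll":0.1,"claw":-1}
    - {"dx":0,"dy":0,"dz":0,"roll":0.2,"claw":-1}
    - {"dx":0,"dy":0,"dz":0,"roll":0.3,"claw":-1}
    - {"dx":0,"dy":0,"dz":0,"roll":0.4,"claw":-1}
    - {"dx":0,"dy":0,"dz":0,"roll":0.4,"claw":-1}

```text
clock: 7.42
tcp_pos: [0.5163, -0.0972, 0.0865]
orientation: [0.001, 0.031, 1.0, 0.0]
wrist_force: [1.2, -0.1, 5.4]
finger_gap: 0.039
grip_force: 30.4
```

```bash
python3 st.py|grep -v units
```

```text
clock 7.425
joint_pos [-3.3940e-01  2.7740e-01 -2.8330e-01  1.0082e+00  7.0000e-04 -2.7690e-01]
tcp_pos [ 0.5163 -0.0972  0.0865]
orientation [1.000e-03 3.120e-02 9.995e-01 1.000e-04]
wrist_force [ 1.1621 -0.0641  5.3602]
ft_torque [ 0.11   -0.3101 -0.0615]
finger_gap 0.039
grip_force 30.4242
```

After 7 degrees the torque is only 0.06 N m, with no stop felt, so counter-clockwise looks like the loosening way. I continue carefully.

Emit:
send_rows:
  increments:
    - {"dx":0,"dy":0,"dz":0,"roll":0.2,"claw":-1}
    - {"dx":0,"dy":0,"dz":0,"roll":0.4,"claw":-1}
    - {"dx":0,"dy":0,"dz":0,"roll":0.6,"claw":-1}
    - {"dx":0,"dy":0,"dz":0,"roll":0.8,"claw":-1}
    - {"dx":0,"dy":0,"dz":0,"roll":0.9,"claw":-1}

```text
clock: 8.05
tcp_pos: [0.5163, -0.097, 0.0865]
orientation: [0.001, -0.032, 0.999, 0.0]
wrist_force: [1.8, 1.0, 5.0]
finger_gap: 0.0384
grip_force: 30.4
```

```bash
python3 st.py|grep -v units
```

```text
clock 8.05
joint_pos [-3.3930e-01  2.7740e-01 -2.8330e-01  1.0083e+00  1.0000e-03 -4.0300e-01]
tcp_pos [ 0.5163 -0.097   0.0865]
orientation [ 1.000e-03 -3.190e-02  9.995e-01  2.000e-04]
wrist_force [1.7643 0.9752 4.9909]
ft_torque [ 0.2113 -0.3474 -0.0382]
finger_gap 0.0384
grip_force 30.4264
```

Torque is 0.04 N m at 14 degrees, so it is turning freely. I carry on to about 100 degrees.

Emit:
send_rows:
  increments:
    - {"dx":0,"dy":0,"dz":0,"roll":0.6,"claw":-1}
    - {"dx":0,"dy":0,"dz":0,"roll":1.3,"claw":-1}
    - {"dx":0,"dy":0,"dz":0,"roll":2,"claw":-1}
    - {"dx":0,"dy":0,"dz":0,"roll":2.7,"claw":-1}
    - {"dx":0,"dy":0,"dz":0,"roll":3.4,"claw":-1}

```text
clock: 8.68
tcp_pos: [0.5161, -0.0974, 0.0865]
orientation: [0.001, -0.267, 0.964, -0.0]
wrist_force: [0.6, 0.2, 5.1]
finger_gap: 0.0387
grip_force: 30.4
```

```bash
python3 st.py|grep -v units
```

```text
clock 8.675
joint_pos [-3.3950e-01  2.7740e-01 -2.8330e-01  1.0085e+00  2.0000e-04 -8.8030e-01]
tcp_pos [ 0.5161 -0.0974  0.0865]
orientation [ 7.000e-04 -2.671e-01  9.637e-01 -4.000e-04]
wrist_force [0.6314 0.188  5.0814]
ft_torque [-0.0871 -0.22   -0.1297]
finger_gap 0.0387
grip_force 30.4485
```

Emit:
send_rows:
  increments:
    - {"dx":0,"dy":0,"dz":0,"roll":0.7,"claw":-1}
    - {"dx":0,"dy":0,"dz":0,"roll":1.4,"claw":-1}
    - {"dx":0,"dy":0,"dz":0,"roll":2.1,"claw":-1}
    - {"dx":0,"dy":0,"dz":0,"roll":2.8,"claw":-1}
    - {"dx":0,"dy":0,"dz":0,"roll":3.4,"claw":-1}

```text
clock: 9.3
tcp_pos: [0.5159, -0.0973, 0.0865]
orientation: [0.0, -0.486, 0.874, -0.0]
wrist_force: [-0.0, -1.8, 6.1]
finger_gap: 0.0392
grip_force: 30.5
```

```bash
python3 st.py|grep -v units
```

```text
clock 9.3
joint_pos [-0.3395  0.2773 -0.2834  1.0089  0.     -1.3546]
tcp_pos [ 0.5159 -0.0973  0.0865]
orientation [ 4.000e-04 -4.861e-01  8.739e-01 -4.000e-04]
wrist_force [-0.0359 -1.7893  6.0509]
ft_torque [-0.1909 -0.0563 -0.0595]
finger_gap 0.0392
grip_force 30.5058
```

Emit:
send_rows:
  increments:
    - {"dx":0,"dy":0,"dz":0,"roll":0.7,"claw":-1}
    - {"dx":0,"dy":0,"dz":0,"roll":1.4,"claw":-1}
    - {"dx":0,"dy":0,"dz":0,"roll":2.1,"claw":-1}
    - {"dx":0,"dy":0,"dz":0,"roll":2.8,"claw":-1}
    - {"dx":0,"dy":0,"dz":0,"roll":3.4,"claw":-1}

```text
clock: 9.93
tcp_pos: [0.5164, -0.0977, 0.0865]
orientation: [0.0, -0.678, 0.735, -0.001]
wrist_force: [0.9, -1.6, 5.1]
finger_gap: 0.0387
grip_force: 30.4
```

```bash
python3 st.py|grep -v units
```

```text
clock 9.925
joint_pos [-3.3960e-01  2.7750e-01 -2.8300e-01  1.0080e+00 -3.0000e-04 -1.8294e+00]
tcp_pos [ 0.5164 -0.0977  0.0865]
orientation [ 4.000e-04 -6.779e-01  7.352e-01 -1.000e-03]
wrist_force [ 0.9216 -1.5575  5.0792]
ft_torque [-0.1695 -0.1981 -0.1532]
finger_gap 0.0387
grip_force 30.3586
```

It has turned 96 degrees with no stop felt. I test-lift 5 mm gently.

Emit:
send_rows:
  increments:
    - {"dx":0,"dy":0,"dz":0.04,"roll":0,"claw":-1}
    - {"dx":0,"dy":0,"dz":0.08,"roll":0,"claw":-1}
    - {"dx":0,"dy":0,"dz":0.12,"roll":0,"claw":-1}
    - {"dx":0,"dy":0,"dz":0.16,"roll":0,"claw":-1}
    - {"dx":0,"dy":0,"dz":0.2,"roll":0,"claw":-1}

```text
clock: 10.55
tcp_pos: [0.515, -0.0976, 0.0905]
orientation: [-0.001, -0.676, 0.737, 0.0]
wrist_force: [3.4, -4.1, -3.5]
finger_gap: 0.039
grip_force: 30.6
```

```bash
python3 st.py|grep -v units
```

```text
clock 10.55
joint_pos [-3.3990e-01  2.7450e-01 -2.7680e-01  1.0205e+00 -1.1000e-03 -1.8255e+00]
tcp_pos [ 0.515  -0.0976  0.0905]
orientation [-7.000e-04 -6.764e-01  7.366e-01  2.000e-04]
wrist_force [ 3.4153 -4.0849 -3.5161]
ft_torque [-9.607e-01 -6.920e-01 -4.000e-04]
finger_gap 0.039
grip_force 30.6082
```

Emit:
send_rows:
  increments:
    - {"dx":0,"dy":0,"dz":0.02,"roll":0,"claw":-1}
    - {"dx":0,"dy":0,"dz":0.04,"roll":0,"claw":-1}
    - {"dx":0,"dy":0,"dz":0.06,"roll":0,"claw":-1}
    - {"dx":0,"dy":0,"dz":0.08,"roll":0,"claw":-1}
    - {"dx":0,"dy":0,"dz":0.08,"roll":0,"claw":-1}

```text
clock: 11.18
tcp_pos: [0.5152, -0.0971, 0.0932]
orientation: [-0.0, -0.677, 0.736, 0.0]
wrist_force: [1.8, -4.1, -3.1]
finger_gap: 0.0387
grip_force: 30.7
```

```bash
python3 st.py|grep -v units;python3 - <<'E'
from h import *
S=read_camera("scene");W=read_camera("wrist")
x,y=283,185
a=cv2.resize(S["image"][y-36:y+36,x-30:x+30],(400,480),interpolation=cv2.INTER_CUBIC)
w=cv2.resize(W["image"][90:384,134:379],(400,480))
cv2.imwrite("pics/c5.png",np.hstack([a,w]))
E
```

```text
clock 11.175
joint_pos [-0.3395  0.2719 -0.2732  1.0259  0.     -1.8261]
tcp_pos [ 0.5152 -0.0971  0.0932]
orientation [-1.000e-04 -6.767e-01  7.362e-01  1.000e-04]
wrist_force [ 1.8297 -4.1232 -3.09  ]
ft_torque [-0.8951 -0.4267 -0.0308]
finger_gap 0.0387
grip_force 30.6514
```

View pics/c5.png

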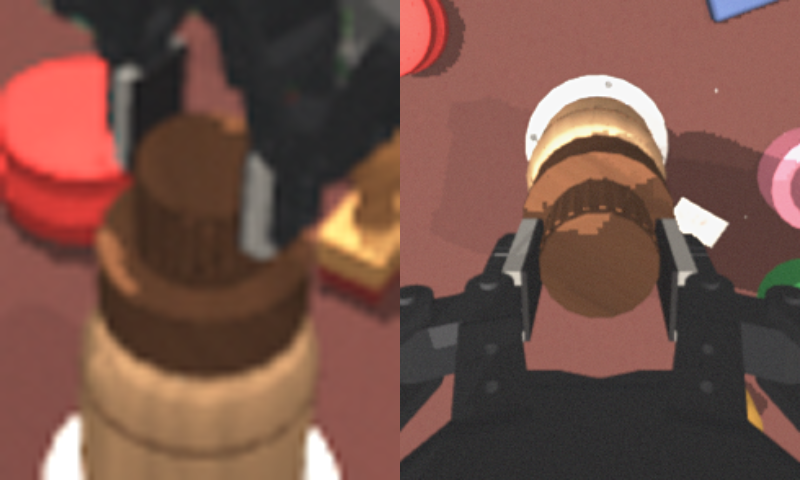

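The cap sits between the fingers just as before, in the wrist view at about (600,260), and the force isn't growing (-3 N). It is rising with the gripper and only rubs slightly on the neck, so I continue.

Emit:
send_rows:
  increments:
    - {"dx":0,"dy":0,"dz":0.06,"roll":0,"claw":-1}
    - {"dx":0,"dy":0,"dz":0.12,"roll":0,"claw":-1}
    - {"dx":0,"dy":0,"dz":0.18,"roll":0,"claw":-1}
    - {"dx":0,"dy":0,"dz":0.24,"roll":0,"claw":-1}
    - {"dx":0,"dy":0,"dz":0.3,"roll":0,"claw":-1}

```text
clock: 11.9
tcp_pos: [0.5147, -0.0965, 0.1006]
orientation: [0.0, -0.677, 0.736, 0.001]
wrist_force: [0.3, -0.3, -1.7]
finger_gap: 0.0388
grip_force: 30.9
```

```bash
python3 st.py|grep -v units
```

```text
clock 11.9
joint_pos [-3.3910e-01  2.6610e-01 -2.6160e-01  1.0445e+00  8.0000e-04 -1.8261e+00]
tcp_pos [ 0.5147 -0.0965  0.1006]
orientation [ 0.     -0.6769  0.7361  0.0008]
wrist_force [ 0.3254 -0.2938 -1.7062]
ft_torque [ 0.0399 -0.0505  0.0399]
finger_gap 0.0388
grip_force 30.8639
```

It is free now, with only the cap's weight on the wrist. I lift about 60 mm more.

Emit:
send_rows:
  increments:
    - {"dx":0,"dy":0,"dz":0.3,"roll":0,"claw":-1}
    - {"dx":0,"dy":0,"dz":0.6,"roll":0,"claw":-1}
    - {"dx":0,"dy":0,"dz":1,"roll":0,"claw":-1}
    - {"dx":0,"dy":0,"dz":1.4,"roll":0,"claw":-1}
    - {"dx":0,"dy":0,"dz":1.8,"roll":0,"claw":-1}

```text
clock: 12.52
tcp_pos: [0.5154, -0.0972, 0.1465]
orientation: [0.0, -0.677, 0.736, -0.0]
wrist_force: [0.0, 0.4, -0.9]
finger_gap: 0.0384
grip_force: 30.9
```

Emit:
send_rows:
  increments:
    - {"dx":0,"dy":0,"dz":0.4,"roll":0,"claw":-1}
    - {"dx":0,"dy":0,"dz":0.6,"roll":0,"claw":-1}
    - {"dx":0,"dy":0,"dz":0.7,"roll":0,"claw":-1}
    - {"dx":0,"dy":0,"dz":0.7,"roll":0,"claw":-1}
    - {"dx":0,"dy":0,"dz":0.7,"roll":0,"claw":-1}

```text
clock: 13.15
tcp_pos: [0.515, -0.0971, 0.1627]
orientation: [-0.0, -0.677, 0.736, 0.0]
wrist_force: [-0.6, 0.1, -0.7]
finger_gap: 0.0388
grip_force: 30.9
```

```bash
python3 st.py|grep -v units
python3 - <<'E'
from h import *
S=read_camera("scene"); cv2.imwrite("pics/end.png",cv2.resize(S["image"][70:270,130:390],(780,600)))
E
```

```text
clock 13.15
joint_pos [-0.3395  0.2288 -0.1526  1.1903 -0.     -1.8261]
tcp_pos [ 0.515  -0.0971  0.1627]
orientation [-2.000e-04 -6.767e-01  7.362e-01  4.000e-04]
wrist_force [-0.6179  0.098  -0.7373]
ft_torque [ 0.0047  0.0045 -0.051 ]
finger_gap 0.0388
grip_force 30.8843
```

View pics/end.png

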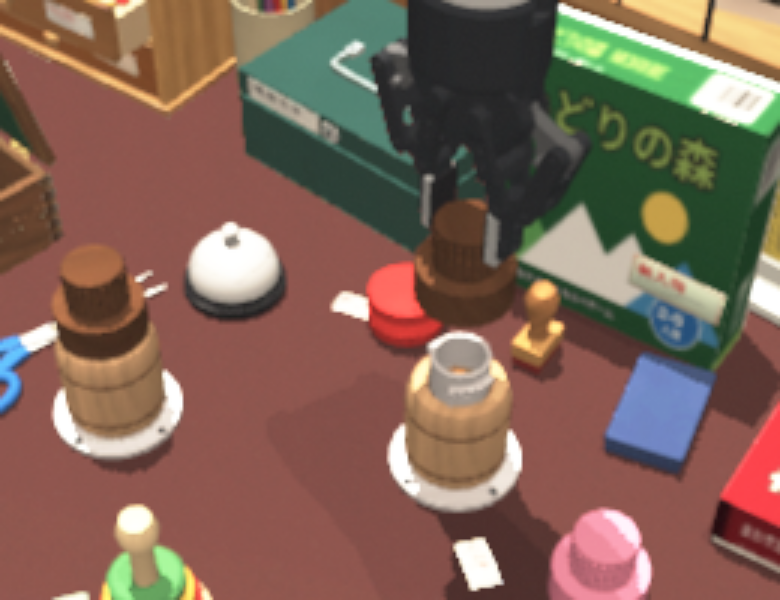

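The cap hangs level in the gripper at (465,265), about 76 mm up. The open neck is visible at (460,365), and the other canister at (110,330) is still closed.

```bash
python3 -c "from workcell import hand_in; print(hand_in())"
```

```text
the job is handed in; nothing more can be done
None
```

The nearer canister's cap loosened counter-clockwise (turned about 96°, no stop met) and was handed in held level about 76 mm above its seat; the other canister is still closed, the bystanders looked undisturbed, and no verdict was returned.

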